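Hang the headset and hold the slipping bolt

TASK

The rail of the headset stand is loose and sinks under load. Hang the headset over the rail by its headband and let go of it; then reach down into the narrow gap behind the stand's front plate, grip the hidden bolt head between the fingers and hold it from turning, so that the rail stops sinking before it reaches its lower stop. Finish while still holding the bolt head, touching neither the rail nor the headset, so that a colleague can tighten the nut; leave the staples box, the charger and the binder clip where they are.

Things in the scene. Friction and masses are not known exactly. Their poses are not given: they have to be found in the camera images.
- stand: Fixed dark steel U-channel. Base 110 (x) x 96 (y) x 6 mm. Front and rear plates 5 mm thick, 54 mm apart (gap centred on x = 0, open upward and at both y sides), 80 mm wide to 154 mm height, 56 mm wide above, tops at 195 mm. Origin: centre of underside; x from front plate (robot's side) to rear plate, y to the side where the rail sticks out, z up.
- bolt_head: Steel hex bolt head in mid-gap behind the front plate, 24 mm across flats, 22 mm long. Origin: its centre, 170 mm above the desk, 25 mm below the plates' tops. x = bolt axis (stand's x); two flats face its +y and -y; y points outward along the rail. A 22 mm thick sleeve fills the 16 mm between plate and head. Head, bolt, hub and rail turn as one.
- rail: Round dark bar, 16 mm diameter, before the front plate, fixed to the bolt's hub. Origin and axes as bolt_head: the bar's centre line lies at x = -60 mm and runs along +y from 15 mm (edge of the 30 mm hub) to 158 mm, where an end disc, 28 mm diameter, 8 mm long, keeps things on.
- rail_seat (a point): Point on the top of the rail's bar, 112 mm along it from the bolt axis (46 mm short of the end disc): a good place for the headband.
- hanger (a joint): Angle of rail and bolt: 0 = rail level, positive = its free end sunk, in rad; range -0.2 to 0.35 (lower stop). It starts within -0.12 to 0.04. The bolt drags: with nothing on the rail it stays; with the headset hung it sinks slowly, about 0.003 to 0.015 rad/s.
- headset: Rigid black headset, 80 to 150 g: arch 140 mm wide (x), 130 mm high, standing on two ear pads. Origin: underside, midway between pads; arch in its x-z plane. Band 22 mm wide (y); crown a straight bar 46 mm long (x), z = 118 to 130 mm: pinch it across y. Pads 50 (y) x 56 mm high, 90 mm free between them. On the rail, its y lies along the rail.
- staples: Small paper staples box, 34 x 56 x 14 mm, loose on the desk, to be left alone; origin under its centre.
- charger: White charger block, 73 x 56 x 27 mm, loose on the desk, to be left alone; origin under its centre.
- clip: Black binder clip, 49 x 41 x 18 mm, loose on the desk, to be left alone; origin under its centre.

How it is judged:
On the way, in this order (a step that is already met when the one before it is completed fails the run):
1. the headset hangs on the rail, let go (contact force between headset and rail above 0.4 N and contact force between headset and the fingers below 0.1 N and height (world z) of headset above 0.012 m and angle between headset's own z axis and vertical below 0.8 rad), for 0.3 s.
2. the bolt head is gripped between the fingers (contact force between the fingers and bolt_head above 8 N and distance between the grasp point and bolt_head below 0.03 m), for 0.3 s.
At the end, for the whole second after the job is handed in: The headset hangs on the rail (over 0.4 N, clear of the desk, within 0.8 rad of upright); the fingers hold the bolt head (over 8 N, TCP within 30 mm of its centre); the rail is still (under 0.002 rad/s), above its stop (under 0.32 rad); robot off rail and headset; bystanders moved under 20 mm (all of step 1 and all of step 2 and velocity of joint hanger between -0.002 and 0.002 rad/s and value of joint hanger below 0.32 rad and contact force between each of the fingers, the arm and rail below 0.2 N and contact force between the arm and headset below 0.2 N); the arm keeps its last pose, push and grip.
It fails at once if staples pushed more than 20 mm (distance of staples from where it was at the start of the episode above 0.02 m).
It fails at once if charger pushed more than 20 mm (distance of charger from where it was at the start of the episode above 0.02 m).
It fails at once if clip pushed more than 20 mm (distance of clip from where it was at the start of the episode above 0.02 m).
It also fails if it takes over 56 s, if anything falls off the work surface, if the arm or the gripper's body presses on something with over 40 N, if the wrist force passes 120 N, or if a joint passes its speed limit or range.

ROBOT

A 6-joint arm with a two-finger parallel gripper is mounted at the origin on a cart in front of the work surface, level with it; the furniture and walls round the work are solid. World frame = base frame: x ahead of the robot, y to its left, z up, the work surface at z = 0. Lengths are in m, angles in rad, forces in N, time in s.
With the tool pointing down it reaches from about 0.35 to 1 m from the base axis. Payload 7.1 kg.
Tool frame: the origin (TCP) lies between the finger pads, 19 mm behind the fingertips; this is the grasp point; z points along the fingers, y is the line along which they close (so a half turn about z gives the same grasp; the last joint's range is limited). The gripper opens to 85 mm and grips with 20 to 120 N. Pads are 22 mm wide; open, the fingers measure 114 mm over their backs; the gripper's body (76 mm by 85 mm) begins 54 mm behind the grasp point. The pads swing forward as they close: fully open they stand 13 mm farther back than shut.
Start: joints at [-1.321, 0.423, 1.63, -0, 1.089, -0.019], TCP at [0.166, -0.603, 0.25] pointing down, gripper open.
Joint ranges: [-3, 3], [-0.9, 2.11], [0.09, 2.58], [-1.31, 4.45], [0.11, 2.69], [-2.54, 2.54]. Speed limits (rad/s): [2.39, 2.39, 3.01, 3.14, 3.14, 3.14].

INTERFACE

Orientations are given as a unit quaternion [x, y, z, w].
In Python, from station import env gives the robot as it stands.
- The arm moves only by the shell command python3 -m handwheel 'ROWS'. ROWS is a JSON object whose one key "commands" holds a list of rows, each a list of 5 numbers: the shift along the tool's x, y, z in m, then the turn about the tool's z in rad, then the finger opening in m, from 0 to 0.0854. A call has 1 to 8 rows; each row is the pose to reach, as a shift and turn from the pose commanded when the call began, along the tool's axes at that moment; what a row does not reach only later rows make up. A row lasts 1/10 s, in which the tool goes at most 50 mm and 8.59 degrees, less where a joint would pass 70% of its speed; a pose out of reach is approached as far as the arm can. A call with a gripper value outside its range is refused whole. The fingers move at their own pace and stop on an object; the grip force is fixed at half the most. Time passes only in rows, so rows that repeat a pose let the fingers close. It gives the time, the measured TCP pose, the force, the opening and the grip force at its end, in the units of the state.
- env.get_obs(): the state, without advancing time (a new reading comes with each control period).
- env.camera(name): name is "scene" or "top"; returns a dict with "color" (480x640x3 uint8, red, green, blue), "z_map" (480x640 float32, m along the optical axis (not along the pixel's ray), 0 where there is no reading), "fx", "fy", "cx", "cy" (pixels), "T" (4x4, takes a point from camera to world coordinates). Camera axes: x right, y down, z forward; pixel columns grow to the right and rows downward; lengths in m; the calibration is good to about 2 mm. A picture is of the moment at which its call begins.
- env.sign_off(): hands the job in; it is judged then, once.
The state is a dict: "time_s": time; "joints": joint angles; "dq": joint speeds; "tau": joint torques, N m; "position": TCP position; "orientation": TCP orientation; "contact_force": force on the tool from outside, world axes, zero at the start; "wrist_torque": the same for the moment, N m; "finger_gap": finger opening in m; "grip_force": force on a finger pad.
Only numpy, scipy, OpenCV 4.12 (cv2) and the standard library are available. Lean on these libraries where they do the work, as an engineer would, in place of code of your own. Each camera call takes 0.05 s, during which the arm holds its last target. There are 200 camera calls.

## Working session

There is one attempt and no reset: what is moved stays moved. The work goes in short steps, Python scripts to look and compute and a shell command to move; the robot and the scene stay as the last step left them, time stands still between calls to the robot, and variables do not carry over. Pictures are saved under pics/ and viewed, at most 10 in all, crops included, and the job is handed in when it is done.

```bash
mkdir -p pics; cat > h.py <<'E'
import numpy as np, cv2
from station import env
def cam(n):
    c=env.camera(n); z=c["z_map"]; v,u=np.mgrid[:480,:640]
    P=np.stack([(u-c["cx"])/c["fx"]*z,(v-c["cy"])/c["fy"]*z,z,np.ones_like(z)],-1)@np.array(c["T"]).T
    P=P[...,:3].copy(); P[z==0]=np.nan
    return c,P
def save(n,im): cv2.imwrite("pics/"+n,cv2.cvtColor(im,cv2.COLOR_RGB2BGR))
E
python3 - <<'E'
from h import *
for n in("scene","top"):
    c,P=cam(n); save(n+"0.png",c["color"]); np.savez(n+"0.npz",P=P,col=c["color"]); print(n,np.round(c["T"],3).tolist(),c["fx"])
print(env.get_obs())
E
```

```text
scene [[-0.58, -0.499, 0.644, -0.129], [-0.814, 0.371, -0.446, 0.544], [-0.016, -0.783, -0.622, 0.731], [0.0, 0.0, 0.0, 1.0]] 483.7204124442835
top [[0.003, -0.995, 0.102, 0.37], [-1.0, -0.003, 0.005, 0.083], [-0.005, -0.102, -0.995, 1.293], [0.0, 0.0, 0.0, 1.0]] 553.2375053140304
{'time_s': 0.1, 'joints': array([-1.32099758e+00,  4.23779888e-01,  1.63058063e+00, -1.54357056e-05,
        1.08861296e+00, -1.89848667e-02]), 'dq': array([-0.00108802, -0.0021786 , -0.00268626, -0.00117389, -0.00019986,
        0.00015117]), 'tau': array([-9.31686300e-04, -5.58427835e+01, -2.82445925e+01, -6.70606960e-05,
        2.94177473e-03, -1.26220493e-05]), 'position': array([ 0.16589216, -0.60211045,  0.2493267 ]), 'orientation': array([ 9.90982289e-01,  1.33991144e-01, -8.62912343e-05, -6.85029641e-04]), 'contact_force': array([0.1516919 , 0.53248816, 0.66923819]), 'wrist_torque': array([-0.03871785,  0.02643326,  0.01595622]), 'grip_force': 0.0, 'finger_gap': 0.08532618891222264}
```

View pics/scene0.png

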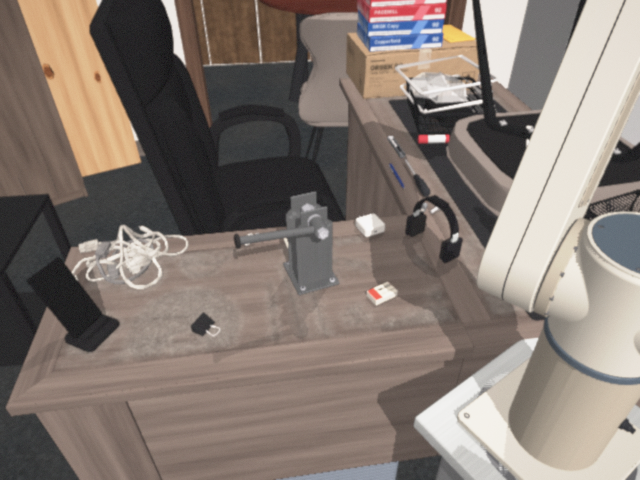

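View pics/top0.png

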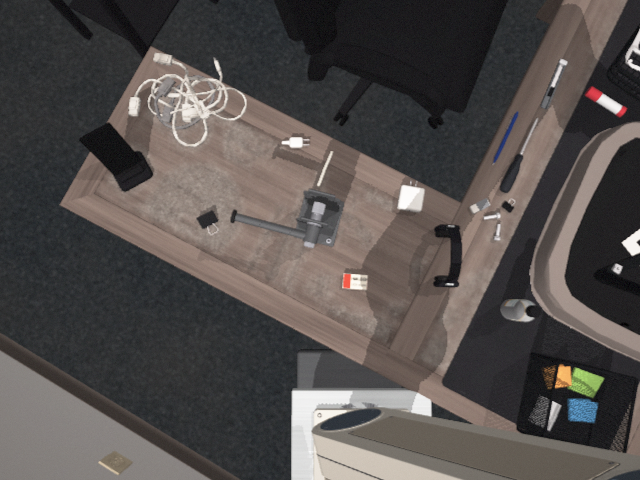

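The scene view shows the rail from its hub at (315,220) to its end disc at (240,240), and the headset at (435,230). In the top view the rail runs (305,235)→(234,216), the plates are near (318,210), the headset crown is at (457,256), the staples at (355,282), the charger at (410,198) and the clip at (208,218).

```bash
cat > m.py <<'E'
from h import *
np.set_printoptions(precision=4,suppress=True)
T=np.load("top0.npz");S=np.load("scene0.npz")
def sel(D,box,f):
    u0,v0,u1,v1=box; p=D["P"][v0:v1,u0:u1].reshape(-1,3); p=p[np.isfinite(p[:,0])]; return p[f(p)]
def rep(n,p):
    if len(p)<5: print(n,len(p));return
    q=p[:,:2].astype(np.float32); r=cv2.minAreaRect(q)
    print(n,len(p),"mean",p.mean(0),"z",np.percentile(p[:,2],[2,50,98]),"rect",r[0],r[1],r[2])
# headset
for n,D,b in(("T",T,(425,215,480,300)),("S",S,(395,185,475,270))):
    rep("hs "+n,sel(D,b,lambda p:(p[:,2]>.03)&(p[:,2]<.15)))
    rep("crown "+n,sel(D,b,lambda p:(p[:,2]>.122)&(p[:,2]<.15)))
    rep("pads "+n,sel(D,b,lambda p:(p[:,2]>.02)&(p[:,2]<.07)))
# rail
for n,D,b in(("T",T,(225,205,330,250)),("S",S,(228,195,335,255))):
    p=sel(D,b,lambda p:(p[:,2]>.13)&(p[:,2]<.26)); rep("railstand "+n,p)
    rep("platetop "+n,sel(D,(280,180,360,260) if n=="T" else (270,180,345,260),lambda p:(p[:,2]>.188)&(p[:,2]<.2)))
p=sel(T,(240,205,298,245),lambda p:(p[:,2]>.1)); rep("bar T",p)
l=cv2.fitLine(p.astype(np.float32),cv2.DIST_HUBER,0,.01,.01).ravel();print(l)
p=sel(S,(245,220,298,250),lambda p:(p[:,2]>.1)); rep("bar S",p)
l=cv2.fitLine(p.astype(np.float32),cv2.DIST_HUBER,0,.01,.01).ravel();print(l)
rep("base T",sel(T,(280,180,350,260),lambda p:(p[:,2]>.003)&(p[:,2]<.012)))
for n,b in(("staples",(340,270,372,294)),("charger",(393,178,430,220)),("clip",(195,208,222,232))): rep(n,sel(T,b,lambda p:p[:,2]>.006))
o=[cv2.resize(D["col"][a:b,c:d],None,fx=5,fy=5,interpolation=2)[:560,:400] for D,a,b,c,d in((T,170,270,280,360),(S,180,300,270,350))]
save("crop0.png",np.hstack(o))
E
python3 m.py
```

```text
hs T 970 mean [ 0.4488 -0.1896  0.0959] z [0.0398 0.109  0.1331] rect (0.452412873506546, -0.19270575046539307) (0.048753947019577026, 0.14052945375442505) 87.49540710449219
crown T 288 mean [ 0.4518 -0.1927  0.1292] z [0.1221 0.1299 0.1349] rect (0.45051905512809753, -0.1931597888469696) (0.02349451184272766, 0.06954555958509445) 87.15904235839844
pads T 330 mean [ 0.4487 -0.1829  0.0496] z [0.0232 0.0524 0.065 ] rect (0.452412873506546, -0.19270575046539307) (0.048753947019577026, 0.14052945375442505) 87.49540710449219
hs S 1138 mean [ 0.4449 -0.1926  0.0774] z [0.0316 0.0683 0.1306] rect (0.4644293487071991, -0.30066341161727905) (0.14433498680591583, 0.2860499918460846) 5.226367950439453
crown S 180 mean [ 0.4508 -0.1903  0.1279] z [0.1223 0.1288 0.1315] rect (0.4496132731437683, -0.1915881186723709) (0.026096036657691002, 0.0592307411134243) 82.39337158203125
pads S 772 mean [ 0.4634 -0.2082  0.0418] z [0.021  0.0426 0.067 ] rect (0.5085195302963257, -0.2763257920742035) (0.14386646449565887, 0.3213671147823334) 34.8996696472168
railstand T 1279 mean [0.5037 0.1527 0.1822] z [0.
[... 1540 characters left out ...]
098877) (0.08767259865999222, 0.07220390439033508) 9.161917686462402
clip 153 mean [0.5412 0.3608 0.0126] z [0.0061 0.0125 0.0205] rect (0.5347062945365906, 0.3548980951309204) (0.03967303782701492, 0.04558864235877991) 35.69416809082031Traceback (most recent call last):
  File "m.py", line 26, in <module>
    save("crop0.png",np.hstack(o))
                     ~~~~~~~~~^^^
    return _nx.concatenate(arrs, 1, dtype=dtype, casting=casting)
           ~~~~~~~~~~~~~~~^^^^^^^^^^^^^^^^^^^^^^^^^^^^^^^^^^^^^^^
ValueError: all the input array dimensions except for the concatenation axis must match exactly, but along dimension 0, the array at index 0 has size 500 and the array at index 1 has size 560
```

```bash
cat > fit.py <<'E'
from h import *
from scipy.optimize import least_squares
np.set_printoptions(precision=4,suppress=True)
def box(p,c,h):
    q=np.abs(p-np.array(c))-np.array(h); return np.linalg.norm(np.maximum(q,0),axis=1)+np.minimum(q.max(1),0)
def cyl(p,ax,c,r,h):
    q=p-np.array(c); o=[i for i in range(3) if i!=ax]
    d=np.stack([np.linalg.norm(q[:,o],axis=1)-r,np.abs(q[:,ax])-h],1)
    return np.linalg.norm(np.maximum(d,0),axis=1)+np.minimum(d.max(1),0)
def loc(P,x,y,a):
    c,s=np.cos(a),np.sin(a); d=P-[x,y,0]; return np.stack([c*d[:,0]+s*d[:,1],-s*d[:,0]+c*d[:,1],d[:,2]],1)
def stand(P,v):
    p=loc(P,*v[:3]); D=[box(p,(0,0,.003),(.055,.048,.003))]
    for x in(-.0295,.0295): D+=[box(p,(x,0,.08),(.0025,.04,.074)),box(p,(x,0,.17),(.0025,.028,.025))]
    q=p-[0,0,.17]; c,s=np.cos(v[3]),np.sin(v[3]); q=np.stack([q[:,0],c*q[:,1]-s*q[:,2],s*q[:,1]+c*q[:,2]],1)
    D+=[cyl(q,1,(-.06,.0865,0),.008,.0715),cyl(q,1,(-.06,.158,0),.014,.004),cyl(q,0,(-.052,0,0),.015,.02),cyl(q,0,(0,0,0),.0132,.011),cyl(q,0,(-.019,0,0),.011,.008)]
    return np.min(D,0)
def headset(P,v):
    p=loc(P,*v[:3]); D=[box(p,(0,0,.124),(.023,.011,.006))]
    for x in(-.0575,.0575): D.append(box(p,(x,0,.028),(.0125,.025,.028)))
    return np.min(D,0)
def crop(P,b,zl,zh,lim):
    u0,v0,u1,v1=b; p=P[v0:v1,u0:u1].reshape(-1,3); p=p[np.isfinite(p[:,0])]
    return p[(p[:,2]>zl)&(p[:,2]<zh)&(np.linalg.norm(p[:,:2]-lim[:2],axis=1)<lim[2])]
def fit(f,p,v): 
    r=least_squares(lambda v:f(p,v),v,loss="cauchy",f_scale=.003); return r.x,np.median(np.abs(f(p,r.x))),len(p)
E
python3 - <<'E'
from fit import *
T=np.load("top0.npz")["P"];S=np.load("scene0.npz")["P"]
sT=crop(T,(225,180,350,262),.01,.21,(.53,.14,.2));sS=crop(S,(228,185,345,300),.01,.21,(.53,.14,.2))
for p in(sT,sS,np.vstack([sT,sS])): print("stand",fit(stand,p,[.535,.1,-.24,-.1]))
hT=crop(T,(425,210,480,300),.01,.15,(.45,-.19,.1));hS=crop(S,(395,185,475,275),.01,.15,(.45,-.19,.1))
for p in(hT,hS,np.vstack([hT,hS])): print("hs",fit(headset,p,[.451,-.192,0]),np.percentile(loc(p,.451,-.192,0)[np.abs(loc(p,.451,-.192,0)[:,0])<.018][:,2],[50,90]))
# high things near the path
for n,Q in(("T",T),("S",S)):
    q=Q.reshape(-1,3); q=q[np.isfinite(q[:,0])]
    for y in np.arange(-.7,.5,.1): 
        k=q[(abs(q[:,1]-y)<.05)&(q[:,0]>.25)&(q[:,0]<.7)]; print(n,round(y,1),k[:,2].max() if len(k) else None,end="; ")
    print()
E
```

```text
stand (array([ 0.5356,  0.098 , -0.2807, -0.1027]), np.float64(0.0012966535995401953), 1999)
stand (array([ 0.5387,  0.0977, -0.2807, -0.1016]), np.float64(0.0011613325990806993), 3911)
stand (array([ 0.5391,  0.0977, -0.2698, -0.1012]), np.float64(0.0011594955348269913), 5910)
hs (array([ 0.4524, -0.1946, -0.037 ]), np.float64(0.0027583166839373245), 1022) [0.1303 0.133 ]
hs (array([ 0.4551, -0.1952, -0.0394]), np.float64(0.0016602443664371427), 1385) [0.1288 0.1306]
hs (array([ 0.4547, -0.195 , -0.0375]), np.float64(0.0021670937586354463), 2407) [0.1297 0.1324]
T -0.7 None; T -0.6 0.14389077875647116; T -0.5 0.2642413124710954; T -0.4 0.44486541633030074; T -0.3 0.16700803991379587; T -0.2 0.1364594926841598; T -0.1 0.03480411199351208; T -0.0 0.021487578182251; T 0.1 0.19898760711788732; T 0.2 0.1943990144511054; T 0.3 0.20539017701029372; T 0.4 0.021777050519857788; 
S -0.7 0.17720636556064895; S -0.6 0.31853916810471683; S -0.5 0.11509195685788565; S -0.4 0.5273238114055354; S -0.3 0.029211346903734725; S -0.2 0.1319218467717317; S -0.1 0.03023426296121179; S -0.0 0.017910188572464292; S 0.1 0.19674612731625984; S 0.2 0.19342181093494348; S 0.3 0.2017202563736955; S 0.4 0.020615329773740365;
```

```bash
python3 - <<'E'
from fit import *
for n in("top0","scene0"):
    q=np.load(n+".npz")["P"].reshape(-1,3); q=q[np.isfinite(q[:,0])&(q[:,2]>.1)&(q[:,2]<.6)]
    k=(q[:,1]>-.65)&(q[:,1]<-.25)&(q[:,0]>0.1)&(q[:,0]<.8); q=q[k]
    g=np.floor(q[:,:2]/.05).astype(int); 
    for c in np.unique(g,axis=0):
        m=(g==c).all(1)
        if m.sum()>3: print(n,c*.05,m.sum(),q[m,2].max().round(2),q[m,2].min().round(2))
E
```

```text
top0 [ 0.1  -0.55] 303 0.16 0.1
top0 [ 0.1 -0.4] 266 0.16 0.1
top0 [ 0.15 -0.55] 269 0.16 0.1
top0 [ 0.15 -0.4 ] 256 0.16 0.1
top0 [ 0.2 -0.6] 16 0.11 0.1
top0 [ 0.2  -0.55] 56 0.16 0.15
top0 [ 0.2 -0.5] 82 0.16 0.15
top0 [ 0.2  -0.45] 83 0.16 0.15
top0 [ 0.2 -0.4] 195 0.16 0.1
top0 [ 0.25 -0.6 ] 342 0.12 0.1
top0 [ 0.25 -0.55] 362 0.12 0.1
top0 [ 0.25 -0.5 ] 86 0.11 0.1
top0 [ 0.3 -0.6] 372 0.12 0.1
top0 [ 0.3  -0.55] 572 0.12 0.1
top0 [ 0.3 -0.5] 553 0.12 0.1
top0 [ 0.3  -0.45] 225 0.11 0.1
top0 [ 0.3 -0.4] 31 0.16 0.11
top0 [ 0.3  -0.35] 392 0.17 0.1
top0 [ 0.35 -0.6 ] 176 0.12 0.1
top0 [ 0.35 -0.55] 372 0.12 0.1
top0 [ 0.35 -0.5 ] 591 0.24 0.1
top0 [ 0.35 -0.45] 956 0.43 0.1
top0 [ 0.35 -0.4 ] 88 0.44 0.1
top0 [ 0.35 -0.35] 23 0.12 0.1
top0 [ 0.4 -0.6] 351 0.14 0.1
top0 [ 0.4  -0.55] 491 0.15 0.1
top0 [ 0.4 -0.5] 645 0.26 0.1
top0 [ 0.4  -0.45] 566 0.28 0.1
top0 [ 0.4 -0.4] 84 0.11 0.1
top0 [ 0.45 -0.6 ] 441 0.13 0.1
top0 [ 0.45 -0.55] 532 0.12 0.1
top0 [ 0.45 -0.5 ] 533 0.12 0.1
top0 [ 0.45 -0.45] 456 0.12 0.1
top0 [ 0.45 -0.4 ] 4 0.1 0.1
top0 [ 0.5 -0.6] 468 0.12 0.1
top0 [ 0.5
[... 1225 characters left out ...]
ene0 [ 0.5  -0.65] 163 0.15 0.11
scene0 [ 0.5 -0.6] 149 0.11 0.1
scene0 [ 0.5  -0.55] 172 0.11 0.11
scene0 [ 0.5 -0.5] 199 0.12 0.1
scene0 [ 0.5  -0.45] 79 0.11 0.1
scene0 [ 0.55 -0.65] 299 0.14 0.11
scene0 [ 0.55 -0.6 ] 155 0.11 0.11
scene0 [ 0.55 -0.55] 153 0.11 0.1
scene0 [ 0.55 -0.5 ] 174 0.11 0.1
scene0 [ 0.6  -0.65] 225 0.18 0.11
scene0 [ 0.6 -0.6] 242 0.18 0.11
scene0 [ 0.6  -0.55] 158 0.11 0.1
scene0 [ 0.6 -0.5] 73 0.11 0.1
scene0 [ 0.65 -0.65] 211 0.3 0.11
scene0 [ 0.65 -0.6 ] 627 0.32 0.1
scene0 [ 0.65 -0.55] 130 0.11 0.1
scene0 [ 0.65 -0.5 ] 6 0.1 0.1
scene0 [ 0.7  -0.65] 90 0.38 0.1
scene0 [ 0.7 -0.6] 616 0.44 0.1
scene0 [ 0.7  -0.55] 20 0.11 0.1
scene0 [ 0.75 -0.6 ] 12 0.44 0.41
```

```bash
cat > go.py <<'E'
import sys
from h import *
from scipy.spatial.transform import Rotation as R
def rel(*t):
    o=env.get_obs(); M=R.from_quat(o["orientation"]).as_matrix(); p=o["position"]; f=np.arctan2(M[1,0],M[0,0])
    print("t",o["time_s"],"pos",np.round(p,4),"phi",round(f,4),"gap",round(o["finger_gap"],4),"F",np.round(o["contact_force"],1),"tilt",np.round(M[:2,2],4),"q6",round(o["joints"][5],2))
    for a in t: print(a,"->",np.round(M.T@(np.array(a[:3])-p),4),"turn",round(f-a[3],4))
if __name__=="__main__": rel(*[eval(a) for a in sys.argv[1:]])
E
python3 go.py .22,-.34,.28,.27 .454,-.195,.22,-.038
```

```text
t 0.1 pos [ 0.1659 -0.6021  0.2493] phi 0.2688 gap 0.0853 F [0.2 0.5 0.7] tilt [-0.0004  0.0013] q6 -0.02
(0.22, -0.34, 0.28, 0.27) -> [ 0.1218 -0.2384 -0.0303] turn -0.0012
(0.454, -0.195, 0.22, -0.038) -> [ 0.3859 -0.3159  0.0298] turn 0.3068
```

```bash
python3 -m handwheel '{"commands":[[0.02,-0.04,-0.01,0,0.0854],[0.04,-0.08,-0.02,0,0.0854],[0.06,-0.12,-0.03,0,0.0854],[0.08,-0.16,-0.03,0,0.0854],[0.1,-0.2,-0.03,0,0.0854],[0.122,-0.238,-0.03,0,0.0854],[0.122,-0.238,-0.03,0,0.0854],[0.122,-0.238,-0.03,0,0.0854]]}'; python3 go.py .454,-.195,.22,-.038
```

```text
time_s: 0.9
position: [0.2207, -0.3402, 0.2802]
orientation: [0.991, 0.135, 0.0, 0.0]
contact_force: [-0.0, -0.0, -0.2]
finger_gap: 0.0857
grip_force: 0.0
t 0.9 pos [ 0.2207 -0.3402  0.2802] phi 0.2706 gap 0.0857 F [-0.  -0.  -0.2] tilt [ 0.0003 -0.0007] q6 0.28
(0.454, -0.195, 0.22, -0.038) -> [ 0.2636 -0.0776  0.0602] turn 0.3086
```

```bash
python3 -m handwheel '{"commands":[[0.045,-0.013,0,0.1,0.06],[0.09,-0.026,0,0.2,0.06],[0.135,-0.04,0,0.308,0.06],[0.18,-0.053,0,0.308,0.06],[0.22,-0.066,0.02,0.308,0.06],[0.264,-0.078,0.04,0.308,0.06],[0.264,-0.078,0.06,0.308,0.06],[0.264,-0.078,0.06,0.308,0.06]]}'; python3 - <<'E'
from fit import *; from go import rel
for n,b in(("top",(425,200,480,300)),("scene",(395,185,475,275))):
    c,P=cam(n); save(n+"1.png",c["color"]); p=crop(P,b,.01,.14,(.4545,-.195,.1)); print(fit(headset,p,[.454,-.195,-.037]))
rel((.454,-.195,.14,-.038))
E
```

```text
time_s: 1.7
position: [0.4539, -0.195, 0.2172]
orientation: [1.0, -0.019, -0.002, -0.001]
contact_force: [-0.2, -0.2, -0.7]
finger_gap: 0.0601
grip_force: 0.0
(array([ 0.4513, -0.195 , -0.043 ]), np.float64(0.0035177168743830423), 798)
(array([ 0.4552, -0.1953, -0.0421]), np.float64(0.0017206210767873216), 1384)
t 1.8 pos [ 0.4541 -0.1961  0.2197] phi -0.04 gap 0.0598 F [0.2 0.  0.1] tilt [-0.0014  0.0004] q6 1.18
(0.454, -0.195, 0.14, -0.038) -> [ 0.     -0.0011  0.0797] turn -0.002
```

View pics/scene1.png

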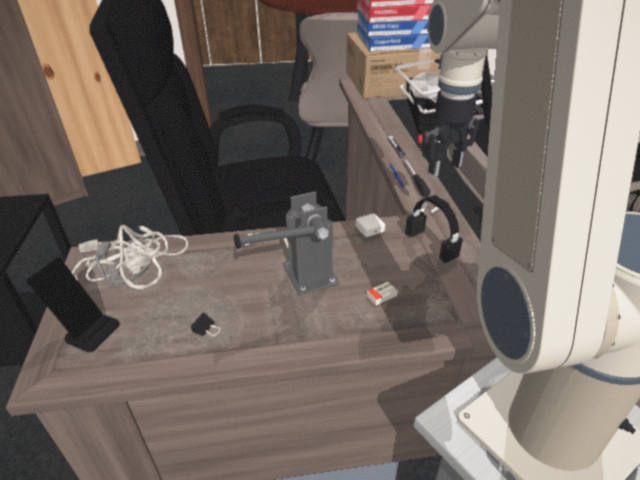

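The gripper (447,150) is right above the headset crown (437,203). I'll go down and grip shallowly.

```bash
python3 -m handwheel '{"commands":[[0,0,0.04,0,0.06],[0,0,0.07,0,0.06],[0,0,0.082,0,0.06],[0,0,0.082,0,0.06],[0,0,0.082,0,0.015],[0,0,0.082,0,0.015],[0,0,0.082,0,0.015],[0,0,0.082,0,0.015]]}'; python3 -m handwheel '{"commands":[[0,0,0,0,0.015],[0,0,0,0,0.015],[0,0,-0.02,0,0.015],[0,0,-0.06,0,0.015],[0,0,-0.06,0,0.015]]}'; python3 - <<'E'
from fit import *; from go import rel
c,P=cam("scene"); save("scene2.png",cv2.resize(c["color"][60:300,360:520],None,fx=2.5,fy=2.5))
rel()
E
```

```text
time_s: 2.6
position: [0.4552, -0.1957, 0.1397]
orientation: [1.0, -0.02, 0.001, 0.0]
contact_force: [-1.1, 1.5, 6.8]
finger_gap: 0.0206
grip_force: 58.7
time_s: 3.1
position: [0.4571, -0.1966, 0.2028]
orientation: [1.0, -0.02, 0.004, 0.002]
contact_force: [0.5, -0.3, -0.7]
finger_gap: 0.0198
grip_force: 59.4
t 3.15 pos [ 0.456  -0.1961  0.2009] phi -0.039 gap 0.0202 F [-0.  -0.1 -1.4] tilt [ 0.0058 -0.0026] q6 1.18
```

View pics/scene2.png

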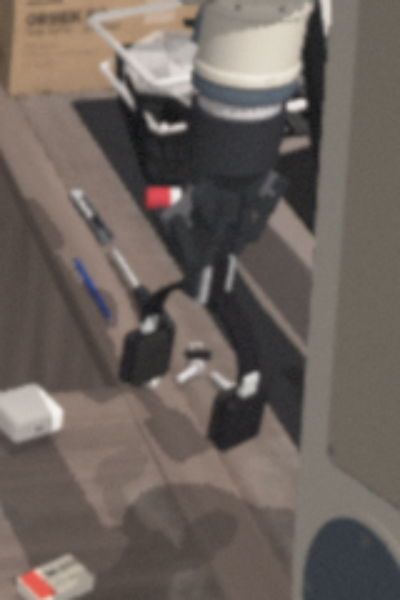

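The headset is held and off the desk: in the crop its pads are at (145,350) and (238,415). Next, lift high and carry it across.

```bash
python3 -m handwheel '{"commands":[[0,0,-0.03,0,0.015],[0,0,-0.07,0,0.015],[0,0,-0.11,0,0.015],[0,0,-0.15,0,0.015],[0,0,-0.18,0,0.015],[0,0,-0.195,0,0.015],[0,0,-0.2,0,0.015],[0,0,-0.2,0,0.015]]}'; python3 go.py .509,.218,.40,-.278
```

```text
time_s: 3.95
position: [0.454, -0.1953, 0.3976]
orientation: [1.0, -0.02, -0.0, -0.0]
contact_force: [0.3, 0.0, -2.1]
finger_gap: 0.0198
grip_force: 59.4
t 3.95 pos [ 0.454  -0.1953  0.3976] phi -0.0391 gap 0.0198 F [ 0.3  0.  -2.1] tilt [-0.0002  0.0001] q6 1.18
(0.509, 0.218, 0.4, -0.278) -> [ 0.0388 -0.4151 -0.0024] turn 0.2389
```

```bash
python3 -m handwheel '{"commands":[[0.002,-0.02,0,0.02,0.015],[0.005,-0.05,0,0.05,0.015],[0.008,-0.085,0,0.08,0.015],[0.011,-0.12,0,0.1,0.015],[0.014,-0.155,0,0.12,0.015],[0.017,-0.185,0,0.13,0.015],[0.019,-0.205,0,0.14,0.015],[0.019,-0.21,0,0.14,0.015]]}'; python3 go.py .509,.218,.40,-.278
```

```text
time_s: 4.75
position: [0.4809, 0.0155, 0.396]
orientation: [0.996, -0.088, -0.002, -0.0]
contact_force: [0.1, -0.1, -1.2]
finger_gap: 0.0203
grip_force: 59.4
t 4.75 pos [0.4809 0.0155 0.396 ] phi -0.1769 gap 0.0203 F [ 0.1 -0.1 -1.2] tilt [-0.0033  0.0004] q6 1.75
(0.509, 0.218, 0.4, -0.278) -> [-0.008  -0.2043 -0.004 ] turn 0.1011
```

```bash
python3 -m handwheel '{"commands":[[-0.001,-0.02,0,0.02,0.015],[-0.002,-0.05,0,0.04,0.015],[-0.003,-0.085,0,0.06,0.015],[-0.005,-0.12,0,0.08,0.015],[-0.006,-0.155,0,0.1,0.015],[-0.007,-0.185,0,0.1,0.015],[-0.008,-0.204,0,0.1,0.015],[-0.008,-0.204,0,0.1,0.015]]}'; python3 -m handwheel '{"commands":[[0,0,0,0,0.015],[0,0,0,0,0.015]]}';  python3 - <<'E'
from fit import *; from go import rel
for n,b in(("top",(200,120,350,300)),("scene",(150,50,400,300))):
    c,P=cam(n); save(n+"3.png",c["color"]); p=crop(P,b,.24,.41,(.509,.218,.09)); 
    r=least_squares(lambda v:headset(p-[0,0,v[3]],v),[.509,.218,-.278,.262],loss="cauchy",f_scale=.003); print(r.x,len(p))
rel((.509,.218,.40,-.278))
E
```

```text
time_s: 5.55
position: [0.5098, 0.2171, 0.3962]
orientation: [0.99, -0.138, -0.001, 0.001]
contact_force: [-0.2, 0.3, -1.8]
finger_gap: 0.0203
grip_force: 59.5
time_s: 5.75
position: [0.5097, 0.2147, 0.3973]
orientation: [0.99, -0.14, -0.001, 0.001]
contact_force: [0.3, -1.0, -1.4]
finger_gap: 0.0201
grip_force: 59.5
[ 0.4957  0.2172 -0.2207  0.2567] 677
[ 0.5095  0.2145 -0.2906  0.2695] 2935
t 5.85 pos [0.5099 0.2148 0.3978] phi -0.2804 gap 0.0202 F [-0.1 -0.3 -1.7] tilt [-0.0003 -0.0004] q6 2.23
(0.509, 0.218, 0.4, -0.278) -> [-0.0017 -0.0028 -0.0022] turn -0.0024
```

View pics/scene3.png

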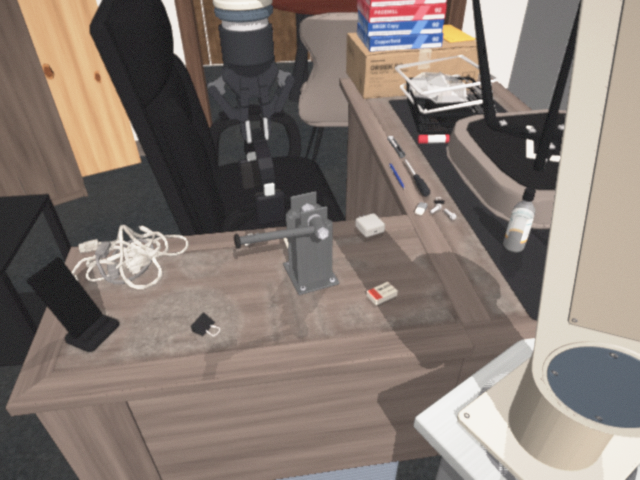

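The headset is held at (255,170), above the rail at (275,238) in the scene view, so I lower it.

```bash
python3 -m handwheel '{"commands":[[0,-0.002,0.03,0,0.015],[0,-0.002,0.07,0,0.015],[0,-0.002,0.11,0,0.015],[0,-0.002,0.145,0,0.015],[0,-0.002,0.165,0,0.015],[0,-0.002,0.17,0,0.015],[0,-0.002,0.17,0,0.015],[0,-0.002,0.17,0,0.015]]}';  python3 - <<'E'
from fit import *; from go import rel
c,P=cam("scene"); save("scene4.png",cv2.resize(c["color"][100:300,200:360],None,fx=3,fy=3,interpolation=2))
rel()
E
```

```text
time_s: 6.65
position: [0.5114, 0.2179, 0.2295]
orientation: [0.99, -0.139, 0.001, -0.001]
contact_force: [-0.4, -0.1, -1.4]
finger_gap: 0.0204
grip_force: 59.4
t 6.7 pos [0.5115 0.218  0.2297] phi -0.2795 gap 0.02 F [ 0.2  0.3 -1.2] tilt [0.0027 0.0011] q6 2.23
```

View pics/scene4.png

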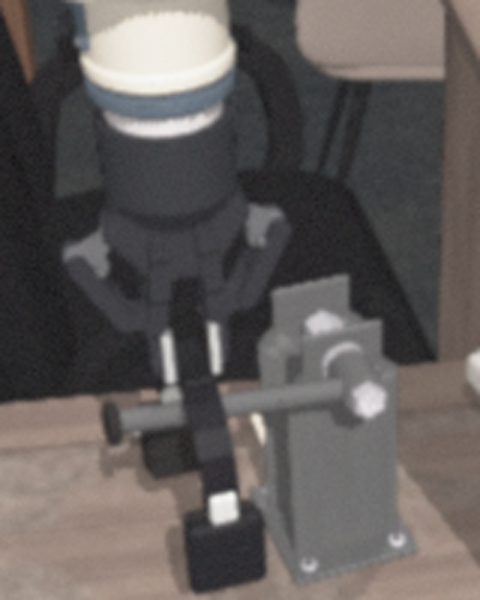

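The arch straddles the rail, with one pad on each side, (170,450) and (225,550) in the crop. I lower it the last bit while watching the force.

```bash
python3 -m handwheel '{"commands":[[0,0,0.007,0,0.015],[0,0,0.012,0,0.015],[0,0,0.012,0,0.015]]}'; python3 -m handwheel '{"commands":[[0,0,0.002,0,0.015],[0,0,0.004,0,0.015],[0,0,0.004,0,0.015]]}'
```

```text
time_s: 7.0
position: [0.51, 0.2177, 0.2154]
orientation: [0.99, -0.139, -0.0, 0.0]
contact_force: [0.5, -0.4, -1.1]
finger_gap: 0.0203
grip_force: 59.4
time_s: 7.3
position: [0.5103, 0.2178, 0.2117]
orientation: [0.99, -0.139, -0.0, 0.0]
contact_force: [-0.2, 0.3, -1.6]
finger_gap: 0.0202
grip_force: 59.4
```

```bash
python3 -m handwheel '{"commands":[[0,0,0.002,0,0.015],[0,0,0.002,0,0.015]]}'; python3 -m handwheel '{"commands":[[0,0,0.002,0,0.015],[0,0,0.002,0,0.015]]}'
```

```text
time_s: 7.5
position: [0.5106, 0.218, 0.2103]
orientation: [0.99, -0.139, 0.0, -0.0]
contact_force: [-0.3, 0.5, 0.7]
finger_gap: 0.0203
grip_force: 59.7
time_s: 7.7
position: [0.5107, 0.2182, 0.2085]
orientation: [0.99, -0.139, 0.0, -0.0]
contact_force: [-0.2, 2.1, 2.8]
finger_gap: 0.0205
grip_force: 59.9
```

```bash
python3 -m handwheel '{"commands":[[0,0,-0.001,0,0.028],[0,0,-0.001,0,0.034],[0,0,-0.002,0,0.04],[0,0,-0.002,0,0.04],[0,0,-0.004,0,0.04],[0,0,-0.008,0,0.04],[0,0,-0.02,0,0.04],[0,0,-0.04,0,0.04]]}';  python3 - <<'E'
from fit import *; from go import rel
c,P=cam("scene"); save("scene5.png",cv2.resize(c["color"][100:300,200:360],None,fx=3,fy=3,interpolation=2))
rel()
E
```

```text
time_s: 8.5
position: [0.5099, 0.2176, 0.2481]
orientation: [0.99, -0.139, -0.001, 0.001]
contact_force: [0.6, 0.5, -0.5]
finger_gap: 0.0398
grip_force: 0.0
t 8.55 pos [0.512  0.2184 0.2522] phi -0.2793 gap 0.0398 F [0.8 0.2 2.7] tilt [0.004  0.0016] q6 2.23
```

View pics/scene5.png

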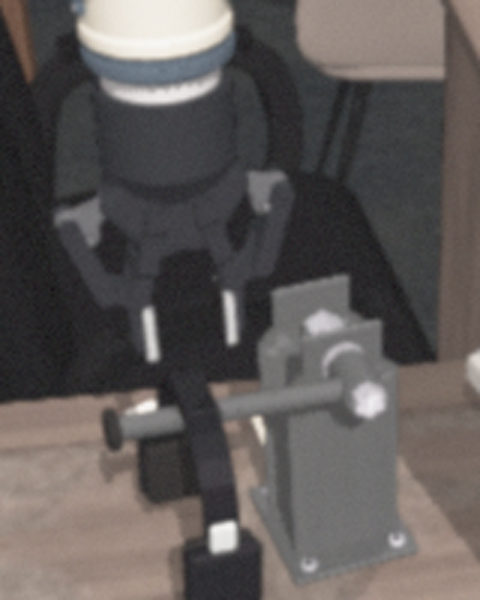

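The headset hangs freely on the rail (crown at (190,385) in the crop) and the fingers are clear of it. Next, up and over to the bolt.

```bash
python3 -m handwheel '{"commands":[[0,0,-0.03,0,0.05],[0,0,-0.06,0,0.06],[0,0,-0.06,0,0.06]]}'; python3 - <<'E'
from fit import *; from go import rel
for n,b in(("top",(225,180,350,262)),("scene",(228,185,345,300))):
    c,P=cam(n); p=crop(P,b,.01,.205,(.53,.14,.2)); print(fit(stand,p,[.537,.098,-.278,-.1]),env.get_obs()["time_s"])
rel((.537,.0978,.30,-.278))
E
```

```text
time_s: 8.85
position: [0.5127, 0.2187, 0.313]
orientation: [0.99, -0.139, 0.004, -0.002]
contact_force: [0.7, 0.4, 0.9]
finger_gap: 0.0599
grip_force: 0.0
(array([ 0.5355,  0.1001, -0.2147, -0.1859]), np.float64(0.0013233369292457579), 1806) 8.9
(array([ 0.5387,  0.0983, -0.2696, -0.0653]), np.float64(0.001844803943111871), 5549) 8.95
t 8.95 pos [0.5108 0.2179 0.309 ] phi -0.2792 gap 0.06 F [ 0.3  0.8 -0.1] tilt [0.0021 0.0009] q6 2.23
(0.537, 0.0978, 0.3, -0.278) -> [0.0583 0.1083 0.009 ] turn -0.0012
```

```bash
python3 -m handwheel '{"commands":[[0.015,0.03,0,0,0.06],[0.03,0.06,0,0,0.06],[0.045,0.09,0,0,0.06],[0.058,0.108,0,0,0.06],[0.058,0.108,0.02,0,0.06],[0.058,0.108,0.05,0,0.06],[0.058,0.108,0.05,0,0.06],[0.058,0.108,0.05,0,0.06]]}'; python3 - <<'E'
from fit import *; from go import rel
c,P=cam("scene"); save("scene6.png",cv2.resize(c["color"][100:300,200:360],None,fx=3,fy=3,interpolation=2))
p=crop(P,(228,185,345,300),.01,.205,(.53,.14,.2)); 
q=loc(p,.537,.0978,-.278); k=(abs(q[:,0]+.06)<.012)&(q[:,1]>.02)&(q[:,1]<.075)&(q[:,2]>.15); print(np.polyfit(q[k,1],q[k,2],1),k.sum())
rel((.537,.0978,.171,-.278))
E
```

```text
time_s: 9.75
position: [0.5358, 0.0979, 0.2573]
orientation: [0.99, -0.139, -0.001, 0.0]
contact_force: [0.4, -0.1, 1.2]
finger_gap: 0.0598
grip_force: 0.0
[0.0632 0.1734] 234
t 9.8 pos [0.5366 0.0982 0.2583] phi -0.2789 gap 0.0605 F [0.2 0.9 0.6] tilt [-0.0004 -0.0001] q6 2.01
(0.537, 0.0978, 0.171, -0.278) -> [0.0006 0.0002 0.0873] turn -0.0009
```

View pics/scene6.png

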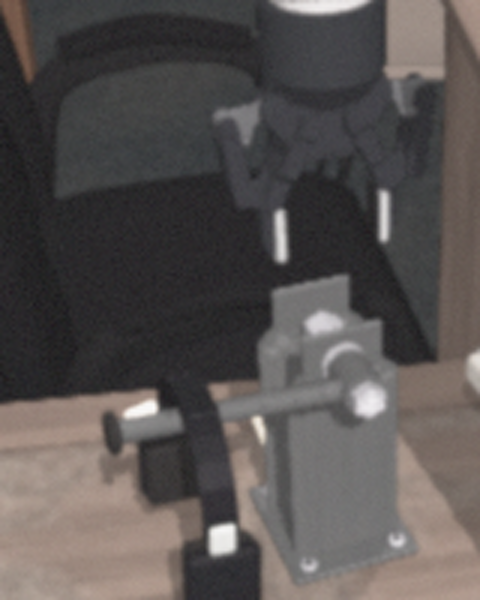

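The fingers at (280,235) and (383,215) in the crop stand either side of the plates' gap, and the headset stays on the rail. I go down with the fingers open.

```bash
python3 -m handwheel '{"commands":[[0,0,0.02,0,0.06],[0,0,0.035,0,0.06],[0,0,0.05,0,0.06],[0,0,0.05,0,0.06]]}'; python3 -m handwheel '{"commands":[[0,0,0.015,0,0.06],[0,0,0.03,0,0.06],[0,0,0.036,0,0.06],[0,0,0.036,0,0.06],[0,0,0.036,0,0.06],[0,0,0.036,0,0.06]]}'; cat > th.py <<'E'
from fit import *; from go import rel
c,P=cam("scene")
p=crop(P,(228,185,345,300),.01,.205,(.53,.14,.2)); 
q=loc(p,.537,.0978,-.278); k=(abs(q[:,0]+.06)<.012)&(q[:,1]>.02)&(q[:,1]<.075)&(q[:,2]>.15); print("slope",np.polyfit(q[k,1],q[k,2],1),k.sum())
k=(q[:,1]>.153)&(q[:,1]<.166)&(abs(q[:,0]+.06)<.02)&(q[:,2]>.1);print("disc z",q[k,2].mean(),np.percentile(q[k,2],[10,90]),k.sum())
rel((.537,.0978,.171,-.278))
E
python3 th.py
```

```text
time_s: 10.2
position: [0.536, 0.0982, 0.2076]
orientation: [0.99, -0.139, -0.001, 0.0]
contact_force: [-0.4, -0.4, 0.4]
finger_gap: 0.06
grip_force: 0.0
time_s: 10.8
position: [0.5371, 0.0981, 0.1731]
orientation: [0.99, -0.139, 0.001, -0.0]
contact_force: [1.2, -0.1, -0.7]
finger_gap: 0.06
grip_force: 0.0
slope [0.0403 0.1738] 230
disc z 0.18233738186823986 [0.173  0.1901] 94
t 10.85 pos [0.537  0.0981 0.1729] phi -0.2792 gap 0.06 F [-0.8 -0.5  0.6] tilt [0.0015 0.0003] q6 2.01
(0.537, 0.0978, 0.171, -0.278) -> [0.0001 0.0003 0.0019] turn -0.0012
```

```bash
python3 -m handwheel '{"commands":[[0,0,0.002,0,0.06],[0,0,0.002,0,0.06],[0,0,0.002,0,0.06],[0,0,0.002,0,0.06],[0,0,0.002,0,0.06],[0,0,0.002,0,0.06],[0,0,0.002,0,0.06],[0,0,0.002,0,0.06]]}' >/dev/null; python3 -m handwheel '{"commands":[[0,0,0,0,0.06],[0,0,0,0,0.06],[0,0,0,0,0.06],[0,0,0,0,0.06],[0,0,0,0,0.06],[0,0,0,0,0.06],[0,0,0,0,0.06],[0,0,0,0,0.06]]}' >/dev/null; python3 th.py
```

```text
slope [0.0179 0.1742] 233
disc z 0.17936214294624528 [0.1708 0.1869] 94
t 12.5 pos [0.5364 0.098  0.17  ] phi -0.2792 gap 0.0598 F [ 0.8  0.3 -1.1] tilt [-0.0001 -0.    ] q6 2.01
(0.537, 0.0978, 0.171, -0.278) -> [ 0.0006  0.     -0.001 ] turn -0.0012
```

```bash
for i in 1 2 3; do python3 -m handwheel '{"commands":[[0,0,0,0,0.05],[0,0,0,0,0.05],[0,0,0,0,0.05],[0,0,0,0,0.05],[0,0,0,0,0.05],[0,0,0,0,0.05],[0,0,0,0,0.05],[0,0,0,0,0.05]]}' >/dev/null; done; python3 th.py; python3 -m handwheel '{"commands":[[0,0,0,0,0.04],[0,0,0,0,0.03],[0,0,0,0,0.015],[0,0,0,0,0.015],[0,0,0,0,0.015],[0,0,0,0,0.015],[0,0,0,0,0.015],[0,0,0,0,0.015]]}'; python3 th.py
```

```text
slope [0.0118 0.1731] 232
disc z 0.17464551789466717 [0.1655 0.1823] 95
t 14.95 pos [0.5365 0.098  0.17  ] phi -0.2792 gap 0.0499 F [ 0.5 -0.4 -0.8] tilt [0. 0.] q6 2.01
(0.537, 0.0978, 0.171, -0.278) -> [ 0.0006  0.0001 -0.001 ] turn -0.0012
time_s: 15.75
position: [0.5368, 0.0989, 0.1703]
orientation: [0.99, -0.139, 0.0, -0.001]
contact_force: [0.4, 5.8, 0.9]
finger_gap: 0.0225
grip_force: 58.9
slope [-0.0045  0.1734] 234
disc z 0.1743329959364895 [0.1652 0.1821] 93
t 15.8 pos [0.5367 0.0989 0.1703] phi -0.2784 gap 0.0231 F [0.5 4.7 1.8] tilt [0.0008 0.0011] q6 2.01
(0.537, 0.0978, 0.171, -0.278) -> [ 0.0005  0.001  -0.0007] turn -0.0004
```

Gripped with 59 N. I hold for 2 s and check that the rail stays still.

```bash
for i in 1 2 3; do python3 -m handwheel '{"commands":[[0,0,0,0,0.015],[0,0,0,0,0.015],[0,0,0,0,0.015],[0,0,0,0,0.015],[0,0,0,0,0.015],[0,0,0,0,0.015],[0,0,0,0,0.015],[0,0,0,0,0.015]]}' >/dev/null; done; python3 th.py; python3 - <<'E'
from h import *
c,P=cam("scene"); save("scene7.png",cv2.resize(c["color"][100:300,200:360],None,fx=3,fy=3,interpolation=2))
E
```

```text
slope [-0.008   0.1737] 230
disc z 0.17419871603664375 [0.1645 0.1815] 94
t 18.25 pos [0.5368 0.0989 0.1703] phi -0.2783 gap 0.0232 F [-0.2  4.7  0.5] tilt [0.0008 0.001 ] q6 2.01
(0.537, 0.0978, 0.171, -0.278) -> [ 0.0005  0.001  -0.0007] turn -0.0003
```

View pics/scene7.png

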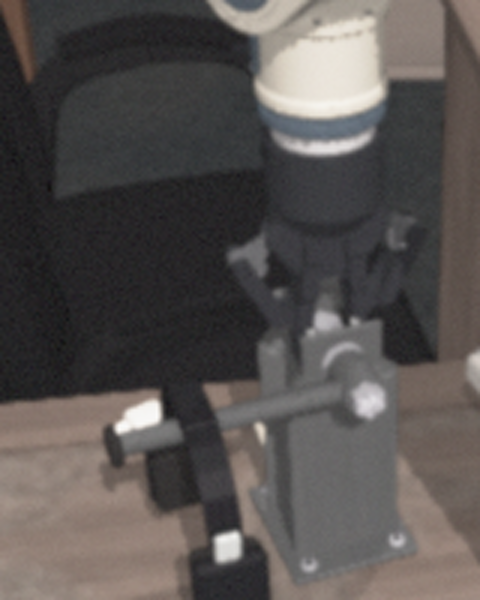

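The headset hangs on the rail (crown at (190,410) in the crop), the fingers are in the gap on the bolt head near (320,320), and the rail is still. The end disc moved only about 0.1 mm in 2.4 s.

```bash
python3 -c "
from station import env
print(env.sign_off())"
```

```text
the job is handed in; nothing more can be done
None
```

The job is handed in, with no verdict returned: the headset hangs on the rail, let go, and the gripper still holds the bolt head with about 59 N; the rail stays near level (end disc moved about 0.1 mm in 2.4 s), and nothing touched the staples box, charger or clip that I know of.

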